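# Chock the glass column on its sloping rest

## Robot

A 7-joint arm with a two-finger parallel gripper is mounted at the origin on a cart in front of the work surface, level with it; the furniture and walls round the work are solid. World frame = base frame: x ahead of the robot, y to its left, z up, the work surface at z = 0. Lengths are in m, angles in rad, forces in N, time in s.
With the tool pointing down it reaches from about 0.4 to 0.85 m from the base axis. Payload 10.4 kg.
Tool frame: the origin (TCP) lies between the finger pads; the fingertips stand 22 mm ahead of it and the grasp point (between the pads) lies 3 mm ahead of it (r.nose_length is the distance from the TCP to the fingertips, in m); z points along the fingers, y is the line along which they close (so a half turn about z gives the same grasp; the last joint's range is limited). The gripper opens to 87 mm and grips with 3 to 60 N. Pads are 19 mm wide; open, the fingers measure 117 mm over their backs; the gripper's body (75 mm by 190 mm) begins 51 mm behind the grasp point.
Start: joints at [1.32, 0.332, -0.065, 1.46, 0.022, 1.35, -0.088], TCP at [0.141, -0.609, 0.245] pointing down, gripper open.
Joint ranges: [-2.6, 2.6], [-0.5, 2.12], [-1.47, 1.34], [0.16, 2.42], [-1.27, 4.41], [0.06, 2.06], [-2.6, 2.6]. Speed limits (rad/s): [2.22, 2.22, 2.79, 2.79, 3.14, 3.14, 3.14].

## Interface

Orientations are given as a unit quaternion [x, y, z, w].
In Python, from bench import readout, cams, r gives the robot as it stands. The module is installed in compiled form; this text tells all that it offers.
- The arm moves only by the tool step_arm, never from a script. Its argument "deltas" is a list that holds one entry, the list of rows, each a list of 7 numbers: the turn, a rotation vector about the tool's x, y, z in rad, then the shift along the tool's x, y, z in m, then the opening in per cent of the stroke, from 0 (shut) to 100 (fully open). A call has 1 to 20 rows; each row is the pose to reach, as a shift and turn from the pose commanded when the call began, along the tool's axes at that moment; what a row does not reach only later rows make up. A row lasts 1/8 s, in which the tool goes at most 62.5 mm and 10.7 degrees, less where a joint would pass 70% of its speed; a pose out of reach is approached as far as the arm can. A call with a gripper value outside its range is refused whole. The fingers move at their own pace and stop on an object; "squeeze" is the grip in N (left out, the last holds). Time passes only in rows, so rows that repeat a pose let the fingers close. It gives the time, the measured TCP pose, the force, the opening and the grip force at its end, in the units of the state.
- readout.read_state(): the state, without advancing time (a new reading comes with each control period).
- cams.camera(name): name is "side" or "top" or "wrist"; returns a dict with "img" (480x640x3 uint8, red, green, blue), "fx", "fy", "cx", "cy" (pixels), "k1" (the pictures are not rectified: a ray, as slopes to the right and down, at radius r is drawn at 1 + k1 r^2 times it, then the intrinsics apply), "origin" and "rotation" of the camera in the world; the wrist camera has in their place "T_tool_cam" (4x4, takes a point from camera to tool coordinates, whose origin is the TCP and whose axes are the flange's). Camera axes: x right, y up, looking along -z (the intrinsics and any distortion apply to the point x, -y, -z); pixel columns grow to the right and rows downward; lengths in m; the calibration is good to about 2 mm. A picture is of the moment at which its call begins: read the wrist's pose just before it. There is no depth.
- r.close_job(): hands the job in; it is judged then, once.
The state is a dict: "time": time; "joint_positions": joint angles; "joint_vel": joint speeds; "joint_torque": joint torques, N m; "ee_pos": TCP position; "eef_rot": TCP orientation; "ft_force": force on the tool from outside, world axes, zero at the start; "torque": the same for the moment, N m; "width": finger opening in m; "grip_force": force on a finger pad.
Only numpy, scipy, OpenCV 4.12 (cv2) and the standard library are available. Lean on these libraries where they do the work, as an engineer would, in place of code of your own. Each camera call takes 0.05 s, during which the arm holds its last target. There are 200 camera calls.

## Task

The glass column on the sloping rest is kept from rolling only by a heavy little black screw pot: leave the pot there while you push the yellow wedge chock, nose first, up the slope under the middle of the column's low side, until it has rolled the column against the sprung bar at the back and pressed the bar in a few millimetres, so that the chock alone keeps it clamped when you let go; it is glass, so feel your way and push with about 15 N, not with 25, and never let the column roll down the slope. Only then lift the pot away and stand it upright in the white tray, leaving the other things where they are.

Things in the scene. Friction and masses are not known exactly. Their poses are not given: they have to be found in the camera images.
- rest: Steel rest with a grey-blue ribbed rubber deck that slopes 8 degrees. Origin on the bench under its centre; +x points up the slope, away from the robot, y along the column, z up. Deck surface 32 mm over the origin there, from x = -103 to +118 mm, y = +-131 mm; 6 mm lip at the low and side edges. From x = 40 mm back, side cheeks 56 mm high. The bar at the back is set within a 26 mm slot and is not measured.
- rest_bar (a joint): Steel bar with two rubber bumpers across the back of the rest, at the height of the column's axis. Value: how far it is pressed in up the slope against its springs (1.2 N per mm), 0 to 0.006 m; the reading is rough. From where it lies the column must roll 5 to 31 mm up the slope before it touches the bar.
- column: Glass column packed with white, white plastic ends, 60 mm in diameter, 200 mm long (220 with its nozzles), about 0.8 kg. It lies across the slope, along the rest's y, its low side leaning on the pot. Origin on its axis at mid-length. Rolling it up with the chock takes 3 to 7 N; at the bar the force climbs.
- chock: Yellow rubber wedge chock, 76 mm long, 34 mm wide, 120 g. Origin under its middle; +x towards the nose, z up. Nose (x = +38 mm) 3 mm thick, face rising back at 38 degrees to 27 mm at x = 6; handle block at the rear. On the deck its face meets the column when its origin is 52 mm down the slope from the column's axis; the nose goes in under the bulge. Friction holds it once driven in.
- chock_grip (a point): Middle of the chock's handle block, which is 34 mm wide (y), 30 mm long (x) and 48 mm high; this point is 34 mm over the chock's underside and 23 mm behind its origin. Same axes as the chock. The chock stands flat on the bench, nose away from the robot.
- pot_mid (a point): Black screw pot full of steel fittings, 0.32 kg, 50 mm high: the lid (upper 20 mm) 48 mm in diameter, the body 44 mm. This point is on its axis half-way up, 25 mm over its underside. It stands square on the sloping deck, so 8 degrees off upright, 78 to 90 mm to the +y side of the rest's middle.
- parts_tray: Fixed white tray, 130 x 130 mm outside, 18 mm high, walls and floor 4 mm thick, empty. Origin at the centre of its underside.
- timer: White bench timer, 56 x 62 x 16 mm, beside the chock. Bystander. Origin at the centre of its underside.
- septa_pot: White pot with an orange lid, 40 mm in diameter, 42 mm high. Bystander. Origin at the centre of its underside.
- usb_stick: Blue memory stick, 18 x 54 x 8 mm, in front of the rest. Bystander. Origin at the centre of its underside.
- filter_tin: Round white tin with a green lid, 58 mm in diameter, 24 mm high. Bystander. Origin at the centre of its underside.

How it is judged:
On the way:
1. the chock is wedged tight under the low side of the column, and the pot still stands where it was (value of joint rest_bar above 0.0015 m and contact force between chock and column above 0.3 N and distance of pot_mid from where it was at the start of the episode below 0.012 m), for 0.2 s.
At the end, for the whole second after the job is handed in: with nothing touched, the chock bears on the column and the column presses the sprung bar in by more than 1.5 mm; the column is at rest; the pot stands upright on the floor of the white tray (its axis within 45 mm of the middle either way, under 0.1 rad off upright) (value of joint rest_bar above 0.0015 m and contact force between chock and column above 0.3 N and x of pot_mid in the frame of parts_tray between -0.045 and 0.045 m and y of pot_mid in the frame of parts_tray between -0.045 and 0.045 m and height (world z) of pot_mid below 0.035 m and angle between pot_mid's own z axis and vertical below 0.1 rad and linear speed of column below 0.01 m/s).
It fails at once if the glass column is pressed with more than 25 N (contact force between any of chock, the fingers and column above 25 N).
It fails at once if the column rolls more than 8 mm down the slope from where it lay (x of column in the frame of rest below 0.0175 m).
It fails at once if the pot is tipped over (angle between pot_mid's own z axis and vertical above 0.6 rad).
It fails at once if a bystander is pushed more than 25 mm (distance of any of septa_pot, timer, usb_stick, filter_tin from where it was at the start of the episode above 0.025 m).
It also fails if it takes over 72 s, if anything falls off the work surface, if the arm or the gripper's body presses on something with over 40 N, if the wrist force passes 120 N, or if a joint passes its speed limit or range.

## Working session

There is one attempt and no reset: what is moved stays moved. The work goes in short steps, Python scripts to look and compute and a tool call to move; the robot and the scene stay as the last step left them, time stands still between calls to the robot, and variables do not carry over. Pictures are saved under pics/ and viewed, at most 10 in all, crops included, and the job is handed in when it is done.

Besides the shell and the picture viewer there is one more tool, called after ">>>" as name(argument=value, ...), one argument or row to a line, values as JSON. step_arm: Moves the arm, as the interface text tells. Its arguments: {"type":"object","properties":{"deltas":{"type":"array"},"squeeze":{"type":"number"}},"required":["deltas"]}

```bash
mkdir -p pics
cat > h.py <<'E'
import numpy as np,cv2
from scipy.spatial.transform import Rotation as R
from bench import readout,cams,r
def snap(n,f):
    s=readout.read_state(); c=cams.camera(n); c['s']=s
    cv2.imwrite('pics/%s.png'%f,c['img'][:,:,::-1])
    if n=='wrist':
        T=np.array(c['T_tool_cam']); Q=R.from_quat(s['eef_rot']).as_matrix()
        c['rotation']=Q@T[:3,:3]; c['origin']=Q@T[:3,3]+np.array(s['ee_pos'])
    np.savez('pics/%s.npz'%f,**{k:c[k] for k in('img','fx','fy','cx','cy','k1','origin','rotation')})
    return c
def load(f): return dict(np.load('pics/%s.npz'%f))
def ray(c,u,v):
    K=np.array([[c['fx'],0,c['cx']],[0,c['fy'],c['cy']],[0,0,1]],float)
    x,y=cv2.undistortPoints(np.array([[[u,v]]],float),K,np.array([c['k1'],0,0,0],float))[0,0]
    return np.array(c['origin']).ravel(),np.array(c['rotation']).reshape(3,3)@np.array([x,-y,-1.])
def onz(c,u,v,z):
    o,d=ray(c,u,v); return o+d*(z-o[2])/d[2]
def proj(c,p):
    q=np.array(c['rotation']).reshape(3,3).T@(np.array(p)-np.array(c['origin']).ravel())
    x,y=q[0]/-q[2],-q[1]/-q[2]; f=1+c['k1']*(x*x+y*y)
    return c['fx']*x*f+c['cx'],c['fy']*y*f+c['cy']
def blobs(c,lo,hi,amin=60):
    m=cv2.inRange(cv2.cvtColor(c['img'],cv2.COLOR_RGB2HSV),lo,hi)
    n,l,st,ce=cv2.connectedComponentsWithStats(m)
    return m,[(st[i],ce[i].round(1)) for i in range(1,n) if st[i][4]>amin]
E
python3 - <<'E'
from h import *
for n in('top','side'):
    c=snap(n,n+'0'); print(n,np.array(c['origin']).round(3),np.array(c['rotation']).round(3).tolist(),c['fx'],c['k1'])
print(readout.read_state())
E
```

```text
top [0.439 0.038 1.218] [0.023, -0.038, -0.706, 0.707] 557.0292532809137 -0.12808410151021485
side [ 0.499 -0.673  0.885] [0.346, -0.008, -0.007, 0.938] 446.3853168747895 -0.01865755158267621
{'time': 0.1, 'joint_positions': array([ 1.3204099 ,  0.33279789, -0.06468847,  1.46083133,  0.02158977,
        1.34987875, -0.08846292]), 'joint_vel': array([ 3.00931865e-04, -2.85108058e-03,  6.81264807e-04, -1.63630589e-03,
       -8.78519248e-05, -7.30016944e-04,  1.97149518e-04]), 'joint_torque': array([ 2.60943489e-03, -6.24546146e+01,  2.54195760e-02, -3.90715456e+01,
       -6.13835966e-02,  3.65983509e-02, -1.83281264e-05]), 'ee_pos': array([ 0.14106606, -0.60856316,  0.24385259]), 'eef_rot': array([ 9.93518570e-01,  1.13668286e-01, -9.28148626e-05, -6.03144540e-04]), 'ft_force': array([-0.69257272, -0.35763865, -0.94468786]), 'torque': array([-0.02949423, -0.01491624, -0.00908543]), 'grip_force': 0.0, 'width': 0.08709022124658408}
```

View pics/top0.png

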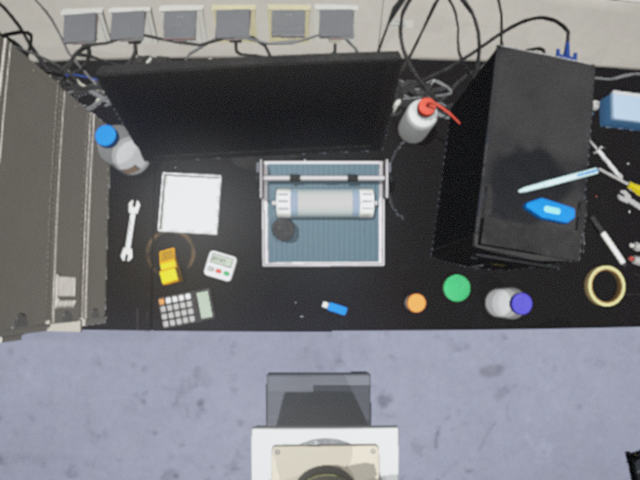

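View pics/side0.png

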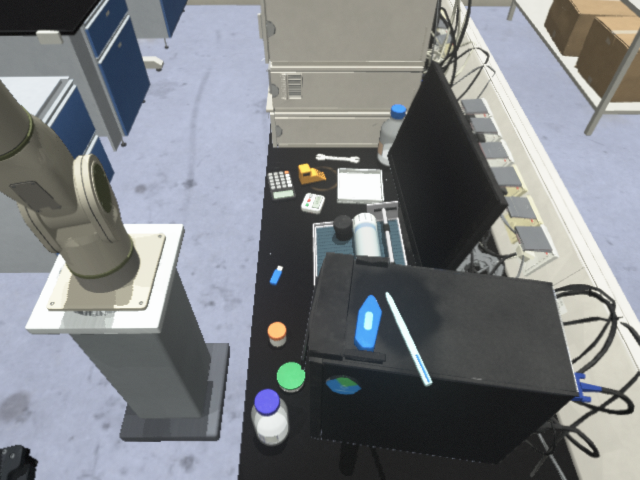

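```bash
sed -i "s/    np.savez/    if np.size(c['rotation'])==4: c['rotation']=R.from_quat(c['rotation']).as_matrix()\n    np.savez/" h.py
python3 - <<'E'
from h import *
t=snap('top','top1'); s=snap('side','side1')
print(r.nose_length)
for n,c in(('top',t),('side',s)):
    m,b=blobs(c,(20,120,120),(32,255,255)); print(n,'yellow',[(x.tolist(),y.tolist()) for x,y in b])
g=lambda u,v,z:onz(t,u,v,z).round(4)
for n,p,z in(('tray',(190,203.5),.018),('pot top?',(284,229),.085),('timer',(220,265),.016),('rest fl',(262,267),.02),('rest fr',(385,266),.02),('rest bl',(260,161),.056),('rest br',(387,161),.056),('col l',(277,203),.07),('col r',(375,203),.07),('monitor foot',(110,160),0.0),('montop',(100,70),.3),('tower',(480,250),.35)): print(n,g(*p,z))
a=t['img'][140:310,100:410]; b=s['img'][150:290,260:420]
cv2.imwrite('pics/crop.png',np.vstack([cv2.resize(a,(620,340),interpolation=2),cv2.resize(b,(297,260),interpolation=2,).repeat(1,0) if 0 else cv2.copyMakeBorder(cv2.resize(b,(297,260),interpolation=2),0,0,0,323,0)])[:,:,::-1])
E
```

```text
0.022
top yellow [([627, 181, 13, 15, 110], [634.3, 187.8]), ([159, 248, 20, 37, 576], [167.8, 266.6])]
side yellow [([299, 163, 19, 13, 124], [307.1, 169.0])]
tray [0.6363 0.2941 0.018 ]
pot top? [0.5726 0.0855 0.085 ]
timer [0.5022 0.2264 0.016 ]
rest fl [0.4979 0.1351 0.02  ]
rest fr [ 0.5003 -0.1302  0.02  ]
rest bl [0.7215 0.1388 0.056 ]
rest br [ 0.723  -0.1321  0.056 ]
col l [0.6288 0.1011 0.07  ]
col r [ 0.6296 -0.1036  0.07  ]
monitor foot [0.7392 0.4838 0.    ]
montop [0.8271 0.4013 0.3   ]
tower [ 0.5087 -0.2366  0.35  ]
```

View pics/crop.png

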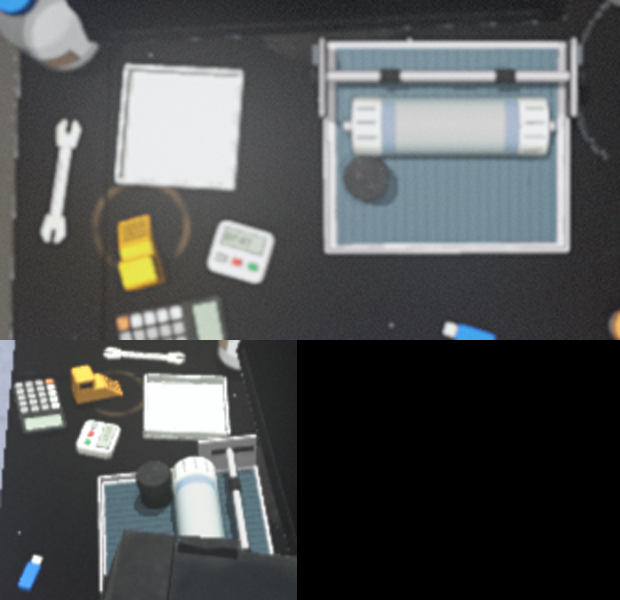

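Run:
```python
from h import *
t=load('top1'); s=load('side1')
a=onz(t,170,276.5,.048); n=onz(t,167,249,.004); print('handle',a,'nose',n,'yaw',np.arctan2(n[1]-a[1],n[0]-a[0]))
Q=R.from_quat([0.9935,.1137,0,0])
p0=np.array([.141,-.609,.244])
for w in([.42,-.15,.33],[a[0]-.03,a[1],.26]): print(Q.inv().apply(np.array(w)-p0).round(3))
```

```text
handle [0.4759942  0.32706707 0.048     ] nose [0.53768834 0.34588734 0.004     ] yaw 0.2960904216251015
[ 0.375 -0.384 -0.086]
[ 0.509 -0.843 -0.016]
```

>>> step_arm(
  deltas=[
    [[0,0,0,0.05,-0.05,-0.08,100],[0,0,0,0.1,-0.1,-0.08,100],[0,0,0,0.15,-0.15,-0.08,100],[0,0,0,0.2,-0.2,-0.08,100],[0,0,0,0.24,-0.24,-0.08,100],[0,0,0,0.28,-0.28,-0.08,100],[0,0,0,0.32,-0.32,-0.08,100],[0,0,0,0.36,-0.36,-0.08,100],[0,0,0,0.38,-0.39,-0.08,100],[0,0,0,0.38,-0.39,-0.08,100]],
  ],
)

```text
time: 1.45
ee_pos: [0.4247, -0.1388, 0.3248]
eef_rot: [0.993, 0.117, 0.0, 0.0]
ft_force: [-0.3, -0.2, -1.1]
width: 0.0871
grip_force: 0.0
```

>>> step_arm(
  deltas=[
    [[0,0,0,0.02,-0.06,0,100],[0,0,0,0.04,-0.12,0,100],[0,0,0,0.06,-0.18,0,100],[0,0,0,0.08,-0.24,0,100],[0,0,0,0.1,-0.3,0.02,100],[0,0,0,0.12,-0.36,0.04,100],[0,0,0,0.13,-0.42,0.06,100],[0,0,0,0.14,-0.44,0.08,100],[0,0,0,0.14,-0.44,0.08,80],[0,0,0,0.14,-0.44,0.08,80]],
  ],
)

```text
time: 2.7
ee_pos: [0.4609, 0.3161, 0.2446]
eef_rot: [0.994, 0.113, -0.0, 0.0]
ft_force: [0.6, -0.4, 0.6]
width: 0.0746
grip_force: 0.0
```

Run:
```python
from h import *
c=snap('wrist','w1'); print(c['s']['ee_pos'],c['s']['joint_positions'].round(2),np.array(c['T_tool_cam']).round(3).tolist())
m,b=blobs(c,(18,120,60),(34,255,255)); print([(x.tolist(),y.tolist()) for x,y in b])
```

```text
[0.46087342 0.31605466 0.24459129] [ 0.17  0.35 -1.05  1.6   0.31  1.37 -2.26] [[0.0, 0.969, 0.246, 0.067], [1.0, -0.001, 0.001, -0.0], [0.001, 0.246, -0.969, -0.141], [0.0, 0.0, 0.0, 1.0]]
[([276, 115, 48, 100, 4278], [298.8, 165.1]), ([83, 293, 39, 75, 1388], [98.0, 329.8]), ([506, 293, 38, 75, 1428], [528.3, 329.1]), ([243, 378, 397, 24, 6330], [458.6, 392.0])]
```

View pics/w1.png

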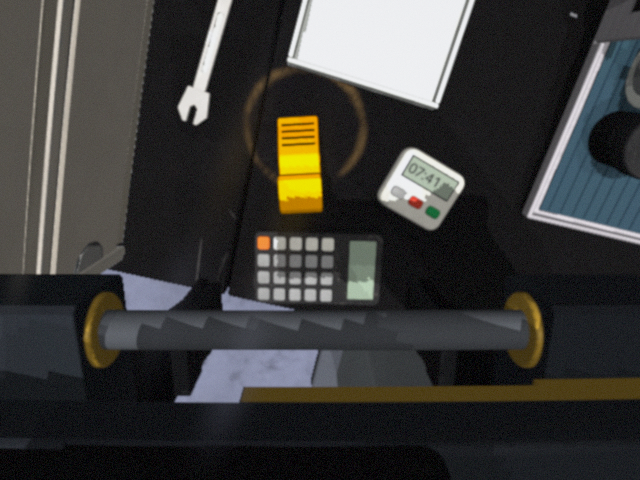

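Run:
```python
from h import *
c=load('w1'); 
f=onz(c,300,175,.048); n=onz(c,297.5,116,.002); b=onz(c,301.5,212.5,.048)
d=(n-f)[:2]; yaw=np.arctan2(d[1],d[0]); print(f,n,b,np.linalg.norm(d),yaw, np.linalg.norm((f-b)[:2]))
for p in [(278,174),(322,176),(277,116),(317,116),(281,213),(322,212)]: print(onz(c,*p,.048 if p[1]>150 else .003).round(4))
```

```text
[0.49385068 0.33489349 0.048     ] [0.53863677 0.34857583 0.002     ] [0.4648703  0.32718126 0.048     ] 0.046829475942217806 0.2964990357364874 0.029989015810085354
[0.4907 0.352  0.048 ]
[0.497  0.3178 0.048 ]
[0.5346 0.3658 0.003 ]
[0.5424 0.3321 0.003 ]
[0.4608 0.3432 0.048 ]
[0.469  0.3112 0.048 ]
```

>>> step_arm(
  deltas=[
    [[0,0,0,0.021,-0.01,0.05,65],[0,0,0,0.021,-0.01,0.1,65],[0,0,0,0.021,-0.01,0.15,65],[0,0,0,0.021,-0.01,0.19,65],[0,0,0,0.021,-0.01,0.207,65],[0,0,0,0.021,-0.01,0.207,65],[0,0,0,0.021,-0.01,0.207,0],[0,0,0,0.021,-0.01,0.207,0],[0,0,0,0.021,-0.01,0.207,0],[0,0,0,0.021,-0.01,0.207,0],[0,0,0,0.021,-0.01,0.207,0]],
  ],
  squeeze=40,
)

```text
time: 4.12
ee_pos: [0.4789, 0.3318, 0.0383]
eef_rot: [0.994, 0.114, 0.001, 0.0]
ft_force: [-0.3, -1.8, 7.4]
width: 0.0337
grip_force: 39.5
```

```bash
cat >> h.py <<'E'
def goal(p,yaw,tilt):
    """shift/turn (tool axes) from the current pose to TCP p, tool x at yaw, tilted nose-up by tilt"""
    s=readout.read_state(); Q=R.from_quat(s['eef_rot'])
    G=R.from_euler('z',yaw)*R.from_euler('y',-tilt)*R.from_quat([1,0,0,0])
    return (Q.inv()*G).as_rotvec().round(4),Q.inv().apply(np.array(p)-s['ee_pos']).round(4)
E
python3 - <<'E'
from h import *
print(goal([.525,.002,.19],.006,np.radians(8)))
E
```

```text
(array([-0.0154,  0.138 ,  0.2214]), array([-0.0294,  0.3317, -0.1516]))
```

>>> step_arm(
  deltas=[
    [[0,0,0,0,0,-0.06,0],[0,0,0,0,0,-0.12,0],[0,0,0,0,0.03,-0.15,0],[0,0.05,0.08,-0.01,0.09,-0.152,0],[-0.01,0.1,0.15,-0.02,0.15,-0.152,0],[-0.015,0.138,0.221,-0.03,0.21,-0.152,0],[-0.015,0.138,0.221,-0.03,0.27,-0.152,0],[-0.015,0.138,0.221,-0.03,0.332,-0.152,0],[-0.015,0.138,0.221,-0.03,0.332,-0.152,0],[-0.015,0.138,0.221,-0.03,0.332,-0.152,0]],
  ],
)

```text
time: 5.38
ee_pos: [0.524, 0.002, 0.1894]
eef_rot: [0.998, 0.003, 0.069, -0.001]
ft_force: [-0.6, 0.2, -1.2]
width: 0.0338
grip_force: 39.5
```

Run:
```python
from h import *
c=snap('wrist','w2'); print(c['s']['ee_pos'],c['s']['joint_positions'].round(2),c['s']['width'])
```

```text
[0.5239672  0.00196601 0.18941825] [ 0.78  0.14 -0.93  1.87  0.15  1.05 -1.76] 0.03380147903288669
```

View pics/w2.png

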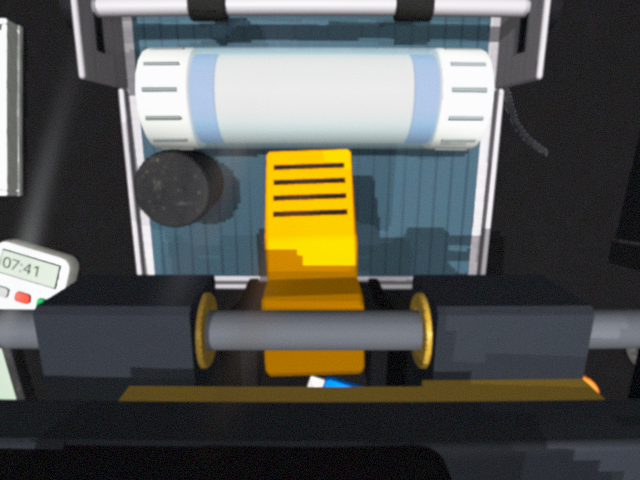

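Run:
```python
from h import *
c=load('w2'); o=c['origin']
for u in(240,313,390):
    a=ray(c,u,48.5)[1];b=ray(c,u,150)[1]; a/=np.linalg.norm(a);b/=np.linalg.norm(b)
    h=np.arccos(a@b)/2; m=a+b; m/=np.linalg.norm(m); print(u,(o+m*.03/np.sin(h)).round(4))
for n,p,z in(('colL',(137,98),.066),('colR',(491,98),.066),('lipL',(150,275),.02),('lipR',(485,275),.02),('cheekL',(78,78),.056),('cheekR',(545,78),.056),('pot top',(172,188),.073),('noseL',(266,153),.15),('noseR',(353,151),.15)): print(n,onz(c,*p,z).round(4))
# pot via top view too
t=load('top1'); print('pot top cam',onz(t,284,228.5,.073))
```

```text
240 [0.6293 0.0489 0.0671]
313 [0.6297 0.0035 0.0664]
390 [ 0.63   -0.0444  0.067 ]
colL [0.6313 0.1139 0.066 ]
colR [ 0.6328 -0.108   0.066 ]
lipL [0.5099 0.1273 0.02  ]
lipR [ 0.5118 -0.1286  0.02  ]
cheekL [0.6464 0.1566 0.056 ]
cheekR [ 0.6483 -0.147   0.056 ]
pot top [0.5751 0.0908 0.073 ]
noseL [0.5893 0.0236 0.15  ]
noseR [ 0.5904 -0.0144  0.15  ]
pot top cam [0.57501896 0.08602448 0.073     ]
```

Run:
```python
from h import *
print(goal([.5225,.002,.066],.005,np.radians(8)))
```

```text
(array([-0.001 ,  0.0013,  0.003 ]), array([-0.0185,  0.0009,  0.1221]))
```

>>> step_arm(
  deltas=[
    [[0,0,0,-0.0185,0.001,0.05,0],[0,0,0,-0.0185,0.001,0.1,0],[0,0,0,-0.0185,0.001,0.122,0],[0,0,0,-0.0185,0.001,0.122,0],[0,0,0,-0.0185,0.001,0.124,0],[0,0,0,-0.0185,0.001,0.126,0],[0,0,0,-0.0185,0.001,0.1275,0],[0,0,0,-0.0185,0.001,0.1275,0]],
  ],
)

```text
time: 6.42
ee_pos: [0.5236, 0.0003, 0.0609]
eef_rot: [0.998, 0.003, 0.069, -0.0]
ft_force: [0.3, -0.5, -1.9]
width: 0.0341
grip_force: 39.5
```

>>> step_arm(
  deltas=[
    [[0,0,0,0,0,0.001,0],[0,0,0,0,0,0.0015,0],[0,0,0,0,0,0.002,0],[0,0,0,0,0,0.002,0]],
  ],
)

```text
time: 6.92
ee_pos: [0.5237, 0.0004, 0.0591]
eef_rot: [0.998, 0.003, 0.069, -0.0]
ft_force: [-5.4, -1.1, 8.0]
width: 0.034
grip_force: 39.5
```

>>> step_arm(
  deltas=[
    [[0,0,0,0,0,-0.0008,0],[0,0,0,0.004,0,-0.0008,0],[0,0,0,0.009,0,-0.0008,0],[0,0,0,0.014,0,-0.0008,0],[0,0,0,0.019,0,-0.0008,0],[0,0,0,0.023,0,-0.0008,0],[0,0,0,0.025,0,-0.0008,0],[0,0,0,0.025,0,-0.0008,0]],
  ],
)

```text
time: 7.92
ee_pos: [0.5485, 0.0007, 0.0629]
eef_rot: [0.998, 0.003, 0.069, -0.0]
ft_force: [0.3, -0.9, -1.5]
width: 0.034
grip_force: 39.5
```

>>> step_arm(
  deltas=[
    [[0,0,0,0.002,0,0.0005,0],[0,0,0,0.004,0,0.0005,0],[0,0,0,0.005,0,0.0005,0],[0,0,0,0.006,0,0.0005,0],[0,0,0,0.007,0,0.0005,0],[0,0,0,0.008,0,0.0005,0],[0,0,0,0.009,0,0.0005,0],[0,0,0,0.01,0,0.0005,0]],
  ],
)

```text
time: 8.93
ee_pos: [0.5555, 0.0007, 0.0635]
eef_rot: [0.998, 0.003, 0.066, 0.001]
ft_force: [-24.4, -0.3, 23.1]
width: 0.0339
grip_force: 39.6
```

>>> step_arm(
  deltas=[
    [[0,0,0,-0.003,0,-0.0005,0],[0,0,0,-0.004,0,-0.0005,0],[0,0,0,-0.004,0,-0.0005,0]],
  ],
)

```text
time: 9.3
ee_pos: [0.5545, 0.0005, 0.0638]
eef_rot: [0.998, 0.003, 0.069, -0.0]
ft_force: [0.0, 0.6, -1.7]
width: 0.0334
grip_force: 39.6
```

Run:
```python
from h import *
c=snap('wrist','w3'); s=snap('side','s3'); t=snap('top','t3')
b=cv2.resize(s['img'][180:280,300:420],(480,400),interpolation=2)
a=c['img'][0:400]
cv2.imwrite('pics/m3.png',np.hstack([cv2.resize(a,(320,200)).repeat(2,0),b])[:,:,::-1])
o=c['origin']
import sys
for u in(240,):pass
```

```text
(no output)
```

View pics/w3.png

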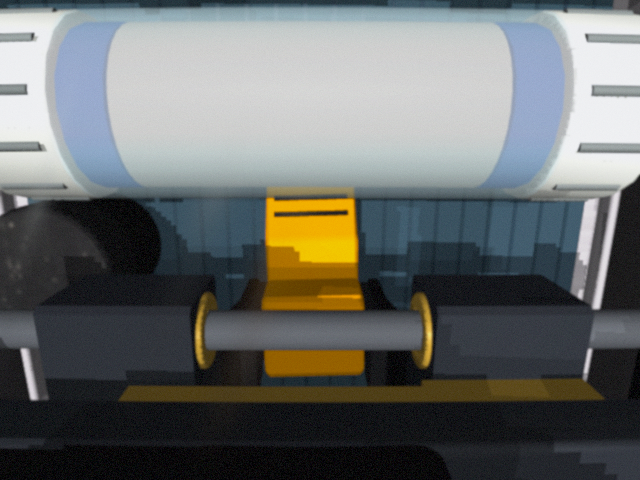

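>>> step_arm(
  deltas=[
    [[0,0,0,0,0,-0.0006,0],[0,0,0,0.001,0,-0.0006,0],[0,0,0,0.002,0,-0.0006,0],[0,0,0,0.002,0,-0.0006,0]],
  ],
)

```text
time: 9.95
ee_pos: [0.5561, 0.0007, 0.0645]
eef_rot: [0.998, 0.003, 0.069, -0.0]
ft_force: [-1.5, 0.4, -2.4]
width: 0.0336
grip_force: 39.6
```

Run:
```python
from h import *
s=readout.read_state();print(s['ee_pos'],s['ft_force'],s['torque'],R.from_quat(s['eef_rot']).as_matrix()[:,2].round(4))
```

```text
[0.55612501 0.00067371 0.06448677] [-1.5125199   0.43445133 -2.36096385] [ 0.08896828  0.7983866  -0.06503413] [ 0.1376  0.0012 -0.9905]
```

>>> step_arm(
  deltas=[
    [[0,0,0,0.001,0,0,0],[0,0,0,0.002,0,0,0],[0,0,0,0.003,0,0,0],[0,0,0,0.003,0,0,0]],
  ],
)

```text
time: 10.45
ee_pos: [0.5595, 0.0007, 0.0652]
eef_rot: [0.998, 0.003, 0.069, -0.0]
ft_force: [-0.8, 0.5, -2.2]
width: 0.0338
grip_force: 39.6
```

>>> step_arm(
  deltas=[
    [[0,0,0,0.001,0,0,0],[0,0,0,0.002,0,0,0],[0,0,0,0.003,0,0.0002,0],[0,0,0,0.004,0,0.0003,0]],
  ],
)

```text
time: 10.95
ee_pos: [0.5633, 0.0007, 0.0653]
eef_rot: [0.998, 0.003, 0.069, -0.0]
ft_force: [-1.9, -0.5, -2.8]
width: 0.0338
grip_force: 39.6
```

>>> step_arm(
  deltas=[
    [[0,0,0,0.001,0,0,0],[0,0,0,0.002,0,0,0],[0,0,0,0.003,0,0,0],[0,0,0,0.004,0,0,0]],
  ],
)

```text
time: 11.45
ee_pos: [0.5673, 0.0007, 0.0659]
eef_rot: [0.998, 0.003, 0.069, -0.0]
ft_force: [-2.6, 0.2, -2.5]
width: 0.0341
grip_force: 39.6
```

```bash
cat >> h.py <<'E'
def colx(c,u=(200,420)):
    """column axis from its two silhouette rows at several columns, wrist view (printed row profile check)"""
    g=cv2.GaussianBlur(cv2.cvtColor(c['img'],cv2.COLOR_RGB2GRAY),(5,5),0).astype(int)
    for x in u:
        w=np.where(g[:270,x]>120)[0]; print(x,w.min(),w.max())
E
python3 - <<'E'
from h import *
t0=load('top1'); t=snap('top','t4'); c=snap('wrist','w4'); print(readout.read_state()['ft_force'])
for n,k in(('0',t0),('4',t)):
    im=cv2.cvtColor(k['img'],cv2.COLOR_RGB2GRAY).astype(int)
    print(n,im[180:225,300].tolist(), im[180:225,350].tolist())
for k in(load('w3'),c): colx(k,(200,230,400,430))
E
```

```text
[-1.10559092 -0.12245158 -2.50851298]
0 [110, 86, 89, 92, 106, 129, 140, 138, 143, 161, 178, 188, 196, 202, 206, 207, 207, 208, 210, 211, 212, 211, 211, 211, 211, 211, 209, 208, 208, 207, 204, 199, 194, 186, 175, 159, 136, 114, 100, 108, 131, 141, 144, 140, 142] [61, 71, 80, 87, 89, 103, 122, 125, 138, 158, 176, 188, 197, 202, 206, 208, 209, 208, 210, 210, 211, 213, 212, 212, 211, 210, 211, 209, 208, 206, 204, 199, 193, 185, 174, 159, 134, 111, 95, 104, 125, 136, 137, 136, 136]
4 [111, 89, 116, 146, 175, 192, 199, 204, 208, 207, 209, 209, 209, 213, 212, 212, 214, 212, 212, 210, 210, 210, 208, 206, 204, 199, 193, 185, 173, 158, 133, 107, 96, 97, 116, 125, 133, 145, 159, 169, 174, 181, 184, 188, 187] [65, 77, 114, 145, 172, 191, 199, 204, 208, 209, 210, 210, 210, 212, 212, 213, 205, 191, 176, 171, 178, 183, 190, 193, 195, 197, 192, 184, 173, 164, 164, 177, 193, 204, 210, 213, 213, 214, 213, 213, 212, 208, 199, 190, 181]
200 9 187
230 8 188
400 8 187
430 8 187
200 9 187
230 9 188
400 9 188
430 10 188
```

>>> step_arm(
  deltas=[
    [[0,0,0,0.001,0,0,0],[0,0,0,0.002,0,0,0],[0,0,0,0.003,0,0.0001,0],[0,0,0,0.003,0,0.0001,0]],
  ],
)

```text
time: 12.05
ee_pos: [0.5697, 0.0007, 0.0659]
eef_rot: [0.998, 0.003, 0.069, -0.0]
ft_force: [-4.9, -0.1, -2.3]
width: 0.0339
grip_force: 39.6
```

>>> step_arm(
  deltas=[
    [[0,0,0,0.001,0,0,0],[0,0,0,0.002,0,0,0],[0,0,0,0.002,0,0,0]],
  ],
)

```text
time: 12.42
ee_pos: [0.5706, 0.0008, 0.0659]
eef_rot: [0.998, 0.003, 0.067, -0.0]
ft_force: [-11.1, 0.2, 3.0]
width: 0.0335
grip_force: 39.6
```

>>> step_arm(
  deltas=[
    [[0,0,0,0,0,-0.0005,0],[0,0,0,0,0,-0.0005,0]],
  ],
)

```text
time: 12.68
ee_pos: [0.5708, 0.0007, 0.0663]
eef_rot: [0.998, 0.003, 0.068, -0.0]
ft_force: [-7.2, 0.1, -0.8]
width: 0.0338
grip_force: 39.6
```

Run:
```python
from h import *
t=snap('top','t5'); print(readout.read_state()['torque'],readout.read_state()['ft_force'])
for k in(load('top1'),load('t4'),t):
    im=cv2.cvtColor(k['img'],cv2.COLOR_RGB2GRAY).astype(int)
    for u in(287,296,310,353): print(u,im[170:190,u].tolist(),im[206:222,u].tolist() if u<320 else '')
a=t['img'][150:270,255:395]
cv2.imwrite('pics/m5.png',cv2.resize(a,(700,600),interpolation=2)[:,:,::-1])
```

```text
[ 0.02264416  2.00661939 -0.0037991 ] [-7.06067932  0.24692343 -1.50914974]
287 [140, 142, 140, 136, 140, 164, 200, 220, 216, 191, 149, 104, 88, 97, 123, 136, 139, 142, 156, 181] [233, 222, 207, 213, 227, 233, 230, 221, 206, 191, 170, 138, 106, 85, 87, 88]
296 [141, 138, 137, 128, 104, 78, 67, 69, 75, 69, 70, 75, 85, 89, 93, 107, 124, 132, 140, 155] [185, 183, 181, 179, 181, 177, 169, 162, 152, 145, 129, 112, 99, 108, 130, 141]
310 [142, 145, 143, 140, 142, 164, 198, 220, 214, 189, 148, 105, 92, 104, 123, 139, 140, 137, 141, 160] [210, 207, 209, 205, 201, 199, 194, 185, 177, 157, 137, 112, 98, 109, 130, 142]
353 [138, 137, 132, 126, 100, 76, 69, 69, 67, 66, 67, 68, 83, 86, 89, 101, 118, 127, 138, 155] 
287 [141, 143, 141, 137, 142, 167, 201, 221, 216, 191, 145, 118, 150, 182, 207, 225, 233, 230, 217, 213] [211, 205, 192, 169, 142, 122, 100, 91, 99, 105, 105, 107, 104, 111, 107, 107]
296 [144, 140, 138, 128, 106, 83, 77, 82, 76, 73, 72, 81, 110, 141, 160, 171, 180, 182, 184, 185] [172, 164, 154, 141, 127, 107, 90, 95, 118, 130, 128, 120, 121, 118, 126, 133]
310 [144, 145, 144, 146, 14
[... 200 characters left out ...]
4, 64, 64, 77, 112, 142, 160, 170, 179, 181, 185, 188] 
287 [144, 143, 142, 136, 151, 188, 215, 221, 203, 163, 127, 154, 194, 217, 229, 229, 219, 212, 226, 235] [195, 173, 159, 144, 120, 94, 92, 95, 107, 108, 107, 107, 109, 105, 108, 107]
296 [145, 142, 134, 119, 91, 78, 79, 80, 76, 74, 97, 137, 156, 165, 172, 178, 181, 182, 184, 186] [161, 148, 140, 123, 104, 93, 100, 117, 123, 122, 121, 124, 139, 153, 164, 178]
310 [146, 144, 142, 136, 146, 177, 202, 204, 184, 146, 113, 132, 159, 179, 196, 202, 207, 207, 209, 210] [183, 171, 152, 124, 105, 107, 129, 151, 164, 170, 178, 185, 189, 191, 195, 199]
353 [141, 139, 133, 114, 85, 75, 75, 77, 73, 69, 86, 127, 151, 165, 174, 180, 183, 186, 188, 189]
```

View pics/m5.png

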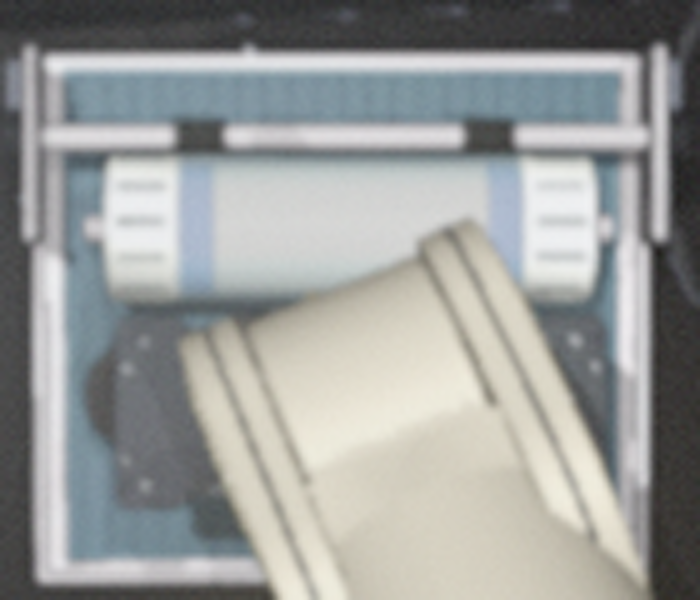

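>>> step_arm(
  deltas=[
    [[0,0,0,0.0007,0,0,0],[0,0,0,0.0015,0,0,0],[0,0,0,0.0015,0,0,0]],
  ],
)

```text
time: 13.1
ee_pos: [0.5716, 0.0007, 0.0662]
eef_rot: [0.998, 0.003, 0.067, -0.0]
ft_force: [-11.2, -0.3, 0.5]
width: 0.0338
grip_force: 39.6
```

>>> step_arm(
  deltas=[
    [[0,0,0,0.0007,0,0,0],[0,0,0,0.0015,0,0,0],[0,0,0,0.0015,0,0,0]],
  ],
)

```text
time: 13.48
ee_pos: [0.5722, 0.0008, 0.0662]
eef_rot: [0.998, 0.003, 0.066, 0.0]
ft_force: [-15.8, 0.3, 3.5]
width: 0.034
grip_force: 39.6
```

Run:
```python
from h import *
t=snap('top','t6'); s=readout.read_state(); print(s['torque'],s['ft_force'],s['ee_pos'])
def edge(k,us,rows):
    im=cv2.cvtColor(k['img'],cv2.COLOR_RGB2GRAY).astype(float)
    o=[]
    for u in us:
        y=im[rows[0]:rows[1],u-2:u+3].mean(1)-140; y[y<0]=0; o.append((y*np.arange(rows[0],rows[1])).sum()/y.sum())
    return np.round(np.mean(o),2)
us=(322,328,334,340)
for n in('top1','t4','t5','t6'): print(n,edge(load(n),us,(173,181)),edge(load(n),(270,),(173,181)))
```

```text
[ 0.07203102  3.59126234 -0.06803859] [-15.80713712   0.05125853   4.20930973] [0.57222785 0.00076475 0.06619297]
top1 177.27 177.41
t4 177.27 177.41
t5 176.67 176.88
t6 175.87 176.28
```

>>> step_arm(
  deltas=[
    [[0,0,0,0.0007,0,-0.0002,0],[0,0,0,0.0007,0,-0.0002,0]],
  ],
)

```text
time: 13.78
ee_pos: [0.5727, 0.0008, 0.0663]
eef_rot: [0.998, 0.003, 0.066, 0.0]
ft_force: [-17.5, 0.0, 4.2]
width: 0.0338
grip_force: 39.6
```

```bash
cat >> h.py <<'E'
def bar(k):
    im=cv2.cvtColor(k['img'],cv2.COLOR_RGB2GRAY).astype(float); o=[]
    for u in (270,322,328,334,340):
        y=im[173:181,u-2:u+3].mean(1)-140; y[y<0]=0; o.append((y*np.arange(173,181)).sum()/y.sum())
    return np.round(o,2)
E
python3 - <<'E'
from h import *
t=snap('top','t7'); s=readout.read_state(); print(s['ft_force'],s['ee_pos'])
for n in('top1','t7'): print(bar(load(n)))
E
```

```text
[-17.49935358   0.11055483   4.00155606] [0.57265512 0.00075857 0.06634386]
[177.41 177.26 177.29 177.27 177.27]
[175.95 175.76 175.79 175.8  175.78]
```

>>> step_arm(
  deltas=[
    [[0,0,0,0,0,0.0003,0],[0,0,0,-0.0005,0,0.0003,0],[0,0,0,-0.0005,0,0.0003,55],[0,0,0,-0.0015,0,0.0003,55],[0,0,0,-0.0025,0,0.0003,55],[0,0,0,-0.0025,0,0.0003,55]],
  ],
)

```text
time: 14.58
ee_pos: [0.5736, 0.0007, 0.0673]
eef_rot: [0.998, 0.003, 0.07, -0.0]
ft_force: [0.1, 0.3, 0.1]
width: 0.0477
grip_force: 0.0
```

Run:
```python
from h import *
t=snap('top','t8'); s=readout.read_state(); print(s['ft_force'],s['ee_pos'],bar(t))
```

```text
[ 0.56141581  1.03047061 -0.94438943] [0.57356225 0.000714   0.06721748] [175.97 175.79 175.81 175.8  175.8 ]
```

>>> step_arm(
  deltas=[
    [[0,0,0,0,0,-0.03,55],[0,0,0,0,0,-0.07,55],[0,0,0,0,0,-0.12,60],[0,0,0,0.005,-0.04,-0.134,85],[0,0,0,0.005,-0.084,-0.134,85],[0,0,0,0.005,-0.084,-0.134,85],[0,0,0,0.005,-0.084,-0.134,85]],
  ],
)

```text
time: 15.5
ee_pos: [0.5593, 0.0841, 0.2003]
eef_rot: [0.998, 0.003, 0.069, -0.0]
ft_force: [0.7, -0.1, 0.4]
width: 0.0733
grip_force: 0.0
```

Run:
```python
from h import *
t=snap('top','t9'); c=snap('wrist','w9'); print(c['s']['ee_pos'],bar(t))
```

```text
[0.55933407 0.08346644 0.20019758] [175.89 175.82 175.85 175.85 175.84]
```

View pics/w9.png

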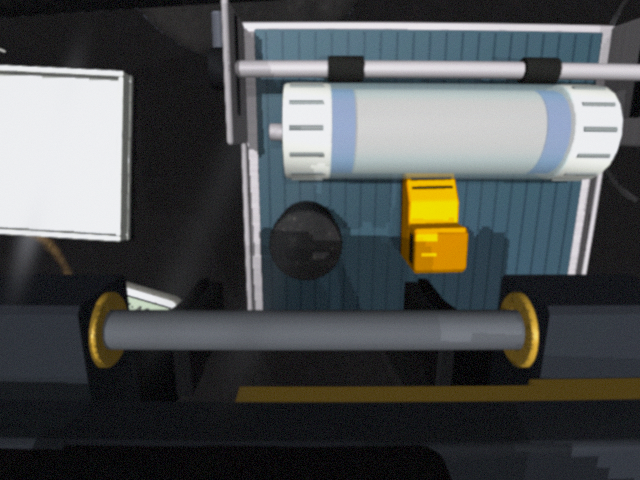

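Run:
```python
from h import *
c=load('w9')
for p in((307,236),(307,240),(271,236),(342,236)): print(onz(c,*p,.077).round(4))
print(bar(load('t9')))
top=onz(c,307,236,.077); th=np.radians(8); n=np.array([-np.sin(th),0,np.cos(th)])
g=top-n*.009   # TCP: grasp point 3 mm further = 12 mm under the lid top
print(top,g,goal(g+n*.06,.005,th),goal(g,.005,th))
```

```text
[0.5805 0.0881 0.077 ]
[0.5779 0.0881 0.077 ]
[0.5803 0.1113 0.077 ]
[0.5806 0.0656 0.077 ]
[175.89 175.82 175.85 175.85 175.84]
[0.58047365 0.08814631 0.077     ] [0.58172621 0.08814631 0.06808759] (array([ 0.0002,  0.0014, -0.0002]), array([ 0.0039, -0.0048,  0.0739])) (array([ 0.0002,  0.0014, -0.0002]), array([ 0.004 , -0.0048,  0.1339]))
```

>>> step_arm(
  deltas=[
    [[0,0,0,0,-0.005,0.04,88],[0,0,0,0,-0.005,0.08,88],[0,0,0,0,-0.005,0.11,88],[0,0,0,0,-0.005,0.125,88],[0,0,0,0,-0.005,0.134,88],[0,0,0,0,-0.005,0.134,88],[0,0,0,0,-0.005,0.134,0],[0,0,0,0,-0.005,0.134,0],[0,0,0,0,-0.005,0.134,0],[0,0,0,0,-0.005,0.134,0]],
  ],
  squeeze=30,
)

```text
time: 16.85
ee_pos: [0.5778, 0.0895, 0.068]
eef_rot: [0.998, 0.003, 0.069, -0.0]
ft_force: [-2.0, -1.2, 2.5]
width: 0.0469
grip_force: 30.0
```

>>> step_arm(
  deltas=[
    [[0,0,0,0,0,-0.01,0],[0,0,0,0,0,-0.03,0],[0,0,0,0,0,-0.06,0],[0,0,0,0,0,-0.1,0],[0,0,0,0,0,-0.12,0],[0,0,0,0,0,-0.12,0]],
  ],
)

```text
time: 17.6
ee_pos: [0.5617, 0.0897, 0.188]
eef_rot: [0.998, 0.003, 0.071, -0.0]
ft_force: [0.1, 0.2, -3.4]
width: 0.0467
grip_force: 30.0
```

Run:
```python
from h import *
t=snap('top','t10'); c=snap('wrist','w10'); print(c['s']['ee_pos'],c['s']['width'],bar(t))
for y in(0.006,.15,.3): print(goal([.632,.294,.14],y,0))
```

```text
[0.56109004 0.08929453 0.18651338] 0.046979517444277155 [175.92 175.82 175.83 175.84 175.83]
(array([ 0.0002, -0.1374,  0.    ]), array([ 0.0656, -0.2044,  0.0551]))
(array([ 0.0101, -0.1372, -0.1438]), array([ 0.0656, -0.2044,  0.0551]))
(array([ 0.0204, -0.1364, -0.2935]), array([ 0.0656, -0.2044,  0.0551]))
```

View pics/w10.png

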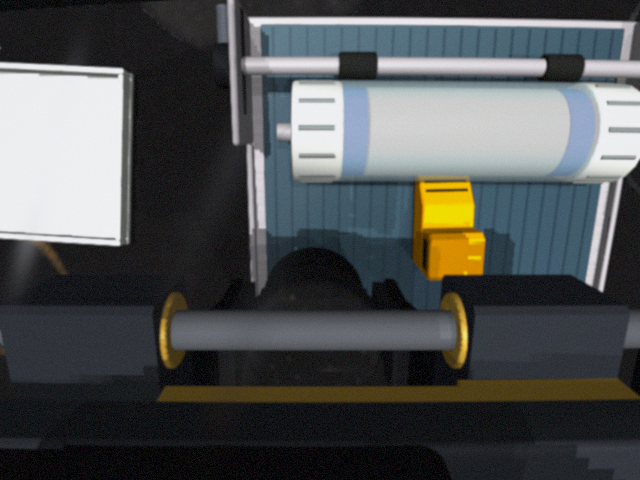

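>>> step_arm(
  deltas=[
    [[0,0,0,0.01,-0.05,0,0],[0,-0.05,-0.05,0.03,-0.1,0,0],[0.005,-0.1,-0.1,0.05,-0.15,0,0],[0.01,-0.137,-0.144,0.066,-0.204,0.02,0],[0.01,-0.137,-0.144,0.066,-0.204,0.055,0],[0.01,-0.137,-0.144,0.066,-0.204,0.055,0],[0.01,-0.137,-0.144,0.066,-0.204,0.055,0]],
  ],
)

```text
time: 18.58
ee_pos: [0.633, 0.2933, 0.1416]
eef_rot: [0.997, 0.075, 0.001, 0.0]
ft_force: [0.3, 0.0, -2.1]
width: 0.0465
grip_force: 30.0
```

Run:
```python
from h import *
s=readout.read_state(); print(s['ee_pos'],s['joint_positions'].round(2)); print(goal([.634,.294,.06],.15,0),goal([.634,.294,.045],.15,0))
```

```text
[0.63299111 0.29329442 0.14159259] [ 0.06  0.72 -0.88  1.33  0.55  1.34 -2.24]
(array([ 0.0003, -0.0012, -0.0004]), array([ 0.001 , -0.0006,  0.0816])) (array([ 0.0003, -0.0012, -0.0004]), array([ 0.001 , -0.0006,  0.0966]))
```

>>> step_arm(
  deltas=[
    [[0,0,0,0,0,0.04,0],[0,0,0,0,0,0.07,0],[0,0,0,0,0,0.085,0],[0,0,0,0,0,0.092,0],[0,0,0,0,0,0.094,0],[0,0,0,0,0,0.094,0]],
  ],
)

```text
time: 19.32
ee_pos: [0.6334, 0.2944, 0.0484]
eef_rot: [0.997, 0.075, 0.001, -0.0]
ft_force: [0.5, -0.0, -3.0]
width: 0.0467
grip_force: 30.0
```

>>> step_arm(
  deltas=[
    [[0,0,0,0,0,0.001,0],[0,0,0,0,0,0.002,0],[0,0,0,0,0,0.003,0],[0,0,0,0,0,0.003,0]],
  ],
)

```text
time: 19.82
ee_pos: [0.6328, 0.2941, 0.0442]
eef_rot: [0.997, 0.075, 0.001, -0.0]
ft_force: [0.0, 0.1, -2.9]
width: 0.0468
grip_force: 30.0
```

>>> step_arm(
  deltas=[
    [[0,0,0,0,0,0.001,0],[0,0,0,0,0,0.002,0],[0,0,0,0,0,0.002,0]],
  ],
)

```text
time: 20.2
ee_pos: [0.6331, 0.2943, 0.0436]
eef_rot: [0.997, 0.075, 0.001, -0.0]
ft_force: [-3.8, -2.5, 7.7]
width: 0.0464
grip_force: 30.0
```

Contact with the tray floor. Release and withdraw.

>>> step_arm(
  deltas=[
    [[0,0,0,0,0,-0.0005,0],[0,0,0,0,0,-0.0005,85],[0,0,0,0,0,-0.0005,85],[0,0,0,0,0,-0.0005,85],[0,0,0,0,0,-0.0005,85],[0,0,0,0,0,-0.03,85],[0,0,0,0,0,-0.08,85],[0,0,0,-0.05,0,-0.14,85],[0,0,0,-0.1,0,-0.16,85],[0,0,0,-0.1,0,-0.16,85]],
  ],
)

```text
time: 21.45
ee_pos: [0.5315, 0.2803, 0.2049]
eef_rot: [0.997, 0.077, 0.002, 0.0]
ft_force: [0.6, 0.1, -0.5]
width: 0.074
grip_force: 0.0
```

Run:
```python
from h import *
t=snap('top','t11'); c=snap('wrist','w11'); s=c['s']; print(s['ee_pos'],s['ft_force'],bar(t))
```

```text
[0.53277495 0.27943525 0.20397789] [0.33466105 0.36888946 0.85359923] [175.99 175.83 175.84 175.86 175.84]
```

View pics/w11.png

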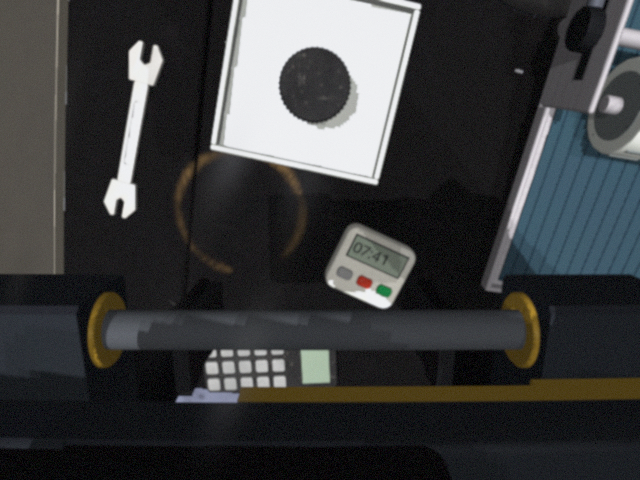

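The pot stands upright near the middle of the tray, lid centre about (315, 85). The bar is still pressed in about 3 mm, so I'm handing in.

```bash
python3 -c "
from bench import r
print(r.close_job())"
```

```text
the job is handed in; nothing more can be done
None
```

The job is handed in; no verdict came back. By camera, the chock alone holds the column against the bar, pressed in about 3 mm, and the pot stands upright in the tray. My first push was too hard: the wrist read about 24 N each way with the chock pressing on the deck, so I backed off, and the final push was about 17.5 N.

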